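# Turn the parts carousel and kit the capacitor

### The job

Turn the parts carousel until the capacitor stands in the middle of the opening in its clear lid, at the front. Then lift the capacitor out through the opening and set it down gently, upright, on the floor of the grey kit tray beside the terminal strip, and let go.

Things in the scene. Friction and masses are not known exactly. Their poses are not given: they have to be found in the camera images.
- capacitor: The capacitor: a plain blue upright cylinder, 25 mm wide, 40 mm tall, about 45 g; loose in a compartment, at first under the lid left or right of the opening. Origin: centre of its underside. Not to take: grey box-shaped relay (20 x 28 x 35 mm), black finned heat sink (30 x 35 x 20), black plug (44 x 11 x 8) in other compartments.
- carousel: Fixed case: black foot disc, 252 mm wide, and a fixed flat clear lid as wide, 58-61 mm above the table, on 4 thin posts (caps to 64 mm). Origin: centre of underside; front = its -x side, towards the robot. The lid is open only in a sector 46 degrees to either side of -x (52 mm free each side of its middle line where parts stand, 75 mm from the axis) and round the knob.
- turntable: Wooden tray, 224 mm wide, 6 equal compartments; turns about its vertical axis over 170 degrees either way, slight friction, stays put. Origin: on the axis, 7 mm above the table; floor 5, wall tops 20 mm above it. Its black bar knob, on the axis above the lid, turns it one to one, parts riding along: bar 44 mm long in the turntable's x, 16 mm wide in y, 64-92 mm above the table.
- tray: Kit tray: open grey plastic tray fixed on the table, outside 140 x 120 x 22 mm (own x, y, z), walls and floor 4 mm. Origin: centre of its underside. A white terminal strip (18 x 81 x 14 mm) is fixed in it along its +x wall (x from 39 to 57 mm); the rest of its floor, around x = -15 mm, y = 0, is free for the capacitor.

How it is judged (in metres and radians):
On the way:
1. the capacitor stands in its compartment in the middle of the opening at the front (within 22 mm of the carousel's -x axis), not touched by the fingers (x of capacitor in the frame of carousel below -0.05 m and y of capacitor in the frame of carousel between -0.022 and 0.022 m and z of capacitor in the frame of carousel below 0.02 m and angle between capacitor's own z axis and vertical below 0.2 rad and contact force between capacitor and the fingers below 0.1 N), for 0.3 s.
At the end, for the whole second after the job is handed in: the capacitor stands upright (within 10 degrees) and at rest on the floor of the kit tray (underside within 6 mm of the tray's floor), inside its walls and off the terminal strip, let go (x of capacitor in the frame of tray between -0.066 and 0.04 m and y of capacitor in the frame of tray between -0.056 and 0.056 m and z of capacitor in the frame of tray below 0.01 m and angle between capacitor's own z axis and vertical below 0.17 rad and linear speed of capacitor below 0.02 m/s); the robot touches nothing.
It fails at once if the capacitor is dropped or thrown: it moves faster than 0.7 m/s (a fall of about 25 mm) while the fingers do not touch it (linear speed of capacitor above 0.7 m/s and contact force between capacitor and the fingers below 0.05 N).
It also fails if it takes over 45 s, if anything falls off the work surface, if the arm or the gripper's body presses on something with over 40 N, if the wrist force passes 120 N, or if a joint passes its speed limit or range.

### The arm

A 6-joint arm with a two-finger parallel gripper is mounted at the origin on the work surface; the furniture and walls round the work are solid. World frame = base frame: x ahead of the robot, y to its left, z up, the work surface at z = 0. Lengths are in m, angles in degrees, forces in N, time in s.
With the tool pointing down it reaches from about 0.3 to 0.75 m from the base axis. Payload 8.5 kg.
Tool frame: the origin (TCP) lies between the finger pads; the fingertips stand env.finger_overhang ahead of it and the grasp point (between the pads) lies 2 mm behind it (env.finger_overhang is the distance from the TCP to the fingertips, in m); z points along the fingers, y is the line along which they close (so a half turn about z gives the same grasp; the last joint's range is limited). The gripper opens to 85 mm and grips with 20 to 120 N. Pads are 22 mm wide; open, the fingers measure 114 mm over their backs; the gripper's body (76 mm by 85 mm) begins 54 mm behind the grasp point. The pads swing forward as they close: fully open they stand 13 mm farther back than shut.
Start: joints at [-75.705, 21.807, 74.336, -0, 83.858, -12.336], TCP at [0.247, -0.492, 0.248] pointing down, gripper open.
Joint ranges: [-178.18, 178.18], [-50.72, 133.34], [12.68, 142.11], [-81.47, 261.47], [9.98, 163.14], [-165.26, 165.26]. Speed limits (degrees/s): [136.94, 136.94, 180, 180, 180, 180].

### API

Orientations are given as a 3x3 rotation matrix whose columns are the frame's x, y, z axes.
In Python, from rig import env gives the robot as it stands. The module is installed in compiled form; this text tells all that it offers.
- The arm moves only by the tool jog_arm, never from a script. Its arguments are lists of equal length, an entry for each row: "hand": the finger opening in m, from 0 to 0.0854; "travel": the shift along the world's x, y, z in m, a list of three; "yaw": the turn about the world's z in rad. A call has exactly 5 rows; each row shifts and turns the commanded pose from where the row before left it; what a row does not reach is not made up. A row lasts 1/8 s, in which the tool goes at most 62.5 mm and 10.7 degrees, less where a joint would pass 70% of its speed; a pose out of reach is approached as far as the arm can. A call is refused whole if a number of a shift passes 0.0625 or a number of a turn 0.188, either way. A call with a gripper value outside its range is refused whole. The fingers move at their own pace and stop on an object; "grip_force" is the grip in N (left out, the last holds). Time passes only in rows, so rows that do not move let the fingers close, or fill a call up. It gives the time, the measured TCP pose, the force, the opening and the grip force at its end, in the units of the state.
- env.observe(): the state, without advancing time (a new reading comes with each control period).
- env.get_image(name): name is "side" or "top"; returns the picture (480x640x3 uint8, red, green, blue); there is no depth.
- env.calibration(name): a dict with "fx", "fy", "cx", "cy" (pixels), "k1" (the pictures are not rectified: a ray, as slopes to the right and down, at radius r is drawn at 1 + k1 r^2 times it, then the intrinsics apply), "position" and "rotation" of the camera in the world. Camera axes: x right, y down, z forward; pixel columns grow to the right and rows downward; lengths in m; the calibration is good to about 2 mm. A picture is of the moment at which its call begins. calibration takes no time and is no camera call.
- env.close_job(): hands the job in; it is judged then, once.
The state is a dict: "time_s": time; "q": joint angles; "qvel": joint speeds; "joint_efforts": joint torques, N m; "position": TCP position; "tool_rot": TCP orientation; "ft_force": force on the tool from outside, world axes, zero at the start; "wrist_torque": the same for the moment, N m; "grip_width": finger opening in m; "gripper_force": force on a finger pad.
Only numpy, scipy, OpenCV 4.12 (cv2) and the standard library are available. Lean on these libraries where they do the work, as an engineer would, in place of code of your own. Each camera call takes 0.05 s, during which the arm holds its last target. There are 200 camera calls.

## Working session

There is one attempt and no reset: what is moved stays moved. The work goes in short steps, Python scripts to look and compute and a tool call to move; the robot and the scene stay as the last step left them, time stands still between calls to the robot, and variables do not carry over. Pictures are saved under pics/ and viewed, at most 10 in all, crops included, and the job is handed in when it is done.

Besides the shell and the picture viewer there is one more tool, called in YAML: its name, and indented under it one key for each argument. jog_arm: Moves the arm, as the interface text tells. Its arguments: {"type":"object","properties":{"hand":{"type":"array"},"travel":{"type":"array"},"yaw":{"type":"array"},"grip_force":{"type":"number"}},"required":["hand","travel","yaw"]}

```bash
mkdir -p pics; python3 - <<'E'
from rig import env
import cv2
for n in("top","side"):
    cv2.imwrite(f"pics/{n}0.png",env.get_image(n)[:,:,::-1])
    print(env.calibration(n))
s=env.observe();print(s["time_s"],s["position"],s["tool_rot"],s["grip_width"],env.finger_overhang)
E
```

```text
{'fx': 573.4456976045337, 'fy': 573.4456976045337, 'cx': 313.57057293196885, 'cy': 240.3938635915124, 'k1': -0.14146080353585147, 'position': array([ 0.37909066, -0.15159052,  1.00932002]), 'rotation': array([[-0.01858083, -0.99795219,  0.061206  ],
       [-0.99981988,  0.01878267,  0.00272391],
       [-0.00386795, -0.06114436, -0.99812144]])}
{'fx': 580.5940465256134, 'fy': 580.5940465256134, 'cx': 322.7622439253639, 'cy': 239.2603694439668, 'k1': 0.04044391079859332, 'position': array([0.21316067, 0.75674648, 0.38379987]), 'rotation': array([[-0.96113494, -0.11926557,  0.24898865],
       [-0.27504102,  0.33551443, -0.90098973],
       [ 0.02391777, -0.93445481, -0.35527757]])}
0.1 [ 0.24647033 -0.49141354  0.24776148] [[ 8.93918431e-01  4.48229552e-01 -3.29071093e-04]
 [ 4.48229579e-01 -8.93917529e-01  1.30244996e-03]
 [ 2.89634142e-04 -1.31178342e-03 -9.99999098e-01]] 0.08544935896757408 0.017
```

View pics/top0.png

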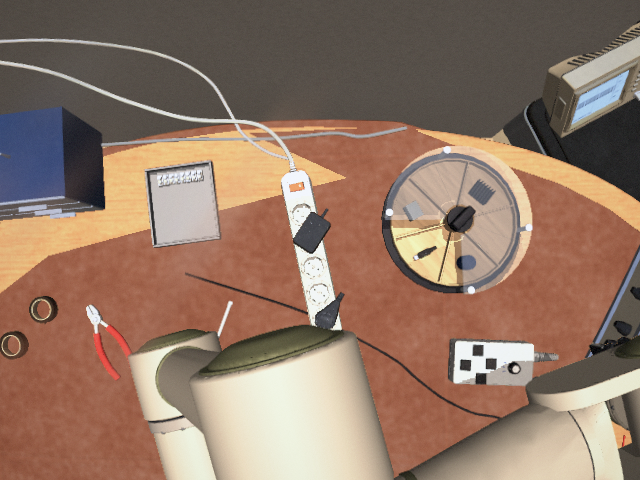

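View pics/side0.png

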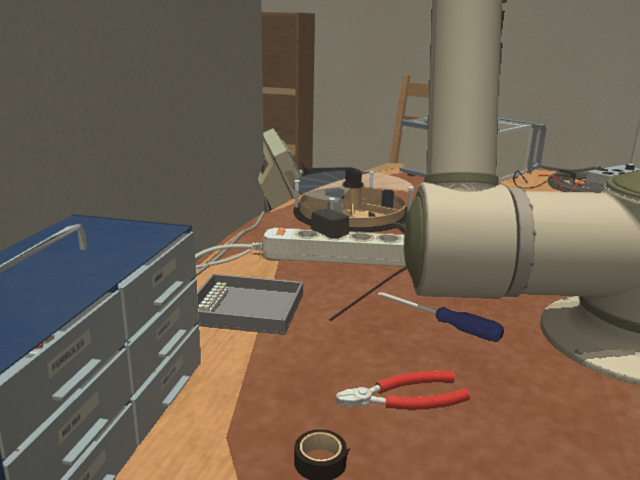

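```bash
cat > h.py <<'E'
from rig import env
import numpy as np, cv2
def ray(n,uv):
    c=env.calibration(n)
    K=np.array([[c["fx"],0,c["cx"]],[0,c["fy"],c["cy"]],[0,0,1]])
    p=cv2.undistortPoints(np.array(uv,float).reshape(-1,1,2),K,np.array([c["k1"],0,0,0,0.]))[:,0]
    return c["position"],np.c_[p,np.ones(len(p))]@c["rotation"].T
def atz(n,uv,z):
    o,d=ray(n,uv); return o+d*((np.array(z)-o[2])/d[:,2])[:,None]
def proj(n,P):
    c=env.calibration(n)
    q=(np.array(P,float).reshape(-1,3)-c["position"])@c["rotation"]
    s=q[:,:2]/q[:,2:]; s=s*(1+c["k1"]*(s**2).sum(1,keepdims=True))
    return s*[c["fx"],c["fy"]]+[c["cx"],c["cy"]]
E
python3 - <<'E'
from h import *
im=cv2.imread("pics/top0.png")
a=cv2.resize(im[140:300,375:540],None,fx=3.6,fy=3.6,interpolation=cv2.INTER_CUBIC)
cv2.imwrite("pics/crop0.png",a)
np.set_printoptions(precision=4,suppress=True)
P=atz("top",[(447,150),(389,212),(471,290),(529,228)],.064);print(P,P.mean(0))
b=im[150:260,140:230];cv2.imwrite("pics/crop1.png",cv2.resize(b,None,fx=5,fy=5,interpolation=cv2.INTER_CUBIC))
E
```

```text
[[ 0.5855 -0.3767  0.064 ]
 [ 0.4819 -0.2751  0.064 ]
 [ 0.3496 -0.4089  0.064 ]
 [ 0.4512 -0.5127  0.064 ]] [ 0.467  -0.3934  0.064 ]
```

View pics/crop0.png

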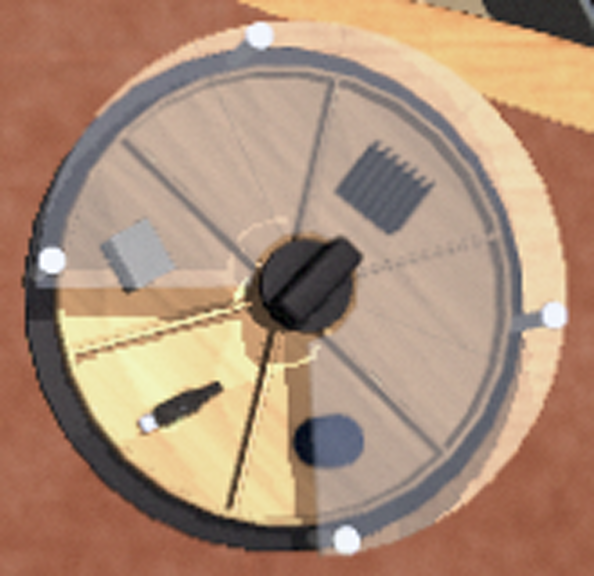

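View pics/crop1.png

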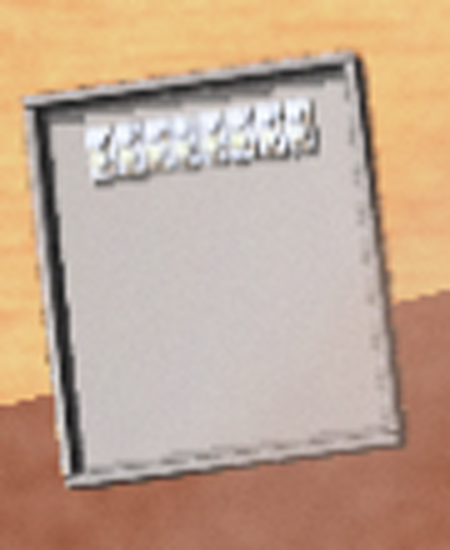

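```bash
python3 - <<'E'
from h import *
np.set_printoptions(precision=4,suppress=True)
f=lambda u,v:((u+.5)/3.6-.5+375,(v+.5)/3.6-.5+140)
c=np.array([.467,-.3934])
cap=atz("top",[f(336,440)],.052)[0]; d=cap[:2]-c; print("cap",cap,np.hypot(*d),np.degrees(np.arctan2(d[1],d[0]))%360)
K=atz("top",[f(292,328),f(360,262),f(274,300),f(345,238)],.092);print("knob",K, K.mean(0)); e=K[1]-K[0];print(np.degrees(np.arctan2(e[1],e[0])))
e=K[3]-K[2];print(np.degrees(np.arctan2(e[1],e[0])))
W=atz("top",[f(121,138),f(440,455),f(333,78),f(230,508),f(497,237),f(75,355)],.027)
for i in(0,2,4):
    e=W[i]-W[i+1];print(np.degrees(np.arctan2(e[1],e[0])),(W[i]+W[i+1])/2)
g=lambda u,v:((u+.5)/5-.5+140,(v+.5)/5-.5+150)
T=atz("top",[g(25,100),g(355,57),g(402,440),g(72,485)],.022);m=T.mean(0);x=(T[0]+T[1]-T[2]-T[3])[:2];x/=np.hypot(*x)
print(T,m,"drop",m[:2]-.015*x)
E
```

```text
cap [ 0.3967 -0.4084  0.052 ] 0.07191865973552398 192.05230630509308
knob [[ 0.4466 -0.3793  0.092 ]
 [ 0.476  -0.4116  0.092 ]
 [ 0.4594 -0.3715  0.092 ]
 [ 0.4869 -0.4051  0.092 ]] [ 0.4672 -0.3919  0.092 ]
-47.807934772269725
-50.67594794911362
44.034261281054974 [ 0.4668 -0.3907  0.027 ]
-15.626790389484947 [ 0.4694 -0.3915  0.027 ]
-75.59597485880245 [ 0.4672 -0.3944  0.027 ]
[[0.5705 0.1472 0.022 ]
 [0.5825 0.0291 0.022 ]
 [0.4475 0.0132 0.022 ]
 [0.434  0.1298 0.022 ]] [0.5087 0.0798 0.022 ] drop [0.4938 0.078 ]
```

jog_arm:
  hand: [0.06,0.06,0.06,0.06,0.06]
  travel:
    - [0.022,0.01,-0.008]
    - [0.022,0.01,-0.008]
    - [0.022,0.01,-0.008]
    - [0.022,0.01,-0.008]
    - [0.022,0.01,-0.008]
  yaw: [-0.127,-0.127,-0.127,-0.127,-0.127]
  grip_force: 30

```text
time_s: 0.72
position: [0.3572, -0.4411, 0.2077]
tool_rot: [[0.985, -0.174, -0.0], [-0.174, -0.985, 0.001], [-0.0, -0.001, -1.0]]
ft_force: [-0.0, -0.3, 0.3]
grip_width: 0.0602
gripper_force: 0.0
```

jog_arm:
  hand: [0.06,0.06,0.06,0.06,0.06]
  travel:
    - [0.022,0.01,-0.008]
    - [0.022,0.01,-0.008]
    - [0.022,0.01,-0.008]
    - [0.022,0.01,-0.008]
    - [0.022,0.01,-0.008]
  yaw: [-0.127,-0.127,-0.127,-0.127,-0.127]

```text
time_s: 1.35
position: [0.4671, -0.3911, 0.1676]
tool_rot: [[0.69, -0.724, -0.001], [-0.724, -0.69, 0.001], [-0.001, -0.0, -1.0]]
ft_force: [1.3, 1.0, 0.7]
grip_width: 0.0597
gripper_force: 0.0
```

jog_arm:
  hand: [0.06,0.06,0.06,0.06,0.06]
  travel:
    - [0,-0.001,-0.02]
    - [0,0,-0.02]
    - [0,0,-0.02]
    - [0,0,-0.02]
    - [0,0,0]
  yaw: [0,0,0,0,0]

```text
time_s: 1.98
position: [0.466, -0.392, 0.0868]
tool_rot: [[0.693, -0.721, -0.002], [-0.721, -0.693, 0.003], [-0.004, -0.0, -1.0]]
ft_force: [0.0, -0.3, 0.0]
grip_width: 0.0599
gripper_force: 0.0
```

jog_arm:
  hand: [0.0,0.0,0.0,0.0,0.0]
  travel:
    - [0,0,0]
    - [0,0,0]
    - [0,0,0]
    - [0,0,0]
    - [0,0,0]
  yaw: [0,0,0,0,0]
  grip_force: 30

```text
time_s: 2.6
position: [0.4663, -0.3933, 0.0893]
tool_rot: [[0.693, -0.721, 0.0], [-0.721, -0.693, -0.002], [0.001, 0.001, -1.0]]
ft_force: [-4.9, -2.6, 5.7]
grip_width: 0.0156
gripper_force: 33.8
```

jog_arm:
  hand: [0.0,0.0,0.0,0.0,0.0]
  travel:
    - [0,0,0]
    - [0,0,0]
    - [0,0,0]
    - [0,0,0]
    - [0,0,0]
  yaw: [-0.06,-0.1,-0.1,-0.1,-0.1]

```text
time_s: 3.22
position: [0.4672, -0.3928, 0.0893]
tool_rot: [[0.298, -0.955, 0.002], [-0.955, -0.298, -0.001], [0.002, -0.002, -1.0]]
ft_force: [0.6, 1.7, 5.4]
grip_width: 0.0154
gripper_force: 33.6
```

jog_arm:
  hand: [0.0,0.0,0.0,0.0,0.0]
  travel:
    - [0,0,0]
    - [0,0,0]
    - [0,0,0]
    - [0,0,0]
    - [0,0,0]
  yaw: [-0.1,-0.1,-0.1,-0.1,-0.06]

```text
time_s: 3.85
position: [0.4682, -0.3927, 0.0893]
tool_rot: [[-0.156, -0.988, 0.004], [-0.988, 0.156, -0.002], [0.001, -0.005, -1.0]]
ft_force: [7.6, 0.6, 3.6]
grip_width: 0.0153
gripper_force: 33.4
```

jog_arm:
  hand: [0.0,0.0,0.06,0.06,0.06]
  travel:
    - [0,0,0]
    - [0,0,0]
    - [0,0,0]
    - [0,0,0]
    - [0,0,0]
  yaw: [-0.075,0,0,0,0]

```text
time_s: 4.47
position: [0.4664, -0.3926, 0.0882]
tool_rot: [[-0.228, -0.974, -0.0], [-0.974, 0.228, 0.0], [-0.0, 0.0, -1.0]]
ft_force: [0.5, 0.8, -0.8]
grip_width: 0.0599
gripper_force: 0.0
```

jog_arm:
  hand: [0.06,0.06,0.06,0.06,0.06]
  travel:
    - [0,0,0.02]
    - [0,0,0.025]
    - [0,0,0.025]
    - [0,0,0.025]
    - [0,0,0]
  yaw: [0,0,0,0,0]

```text
time_s: 5.1
position: [0.4669, -0.3931, 0.1849]
tool_rot: [[-0.227, -0.974, 0.002], [-0.974, 0.227, -0.003], [0.002, -0.003, -1.0]]
ft_force: [-0.9, -0.1, 0.2]
grip_width: 0.0601
gripper_force: 0.0
```

jog_arm:
  hand: [0.05,0.05,0.05,0.05,0.05]
  travel:
    - [0,0.05,0.01]
    - [0,0.05,0]
    - [0,0.05,0]
    - [0,0.05,0]
    - [0,0.05,0]
  yaw: [0.18,0.18,0.18,0.18,0.18]

```text
time_s: 5.72
position: [0.4658, -0.1409, 0.1922]
tool_rot: [[0.626, -0.78, -0.002], [-0.78, -0.626, 0.001], [-0.002, 0.001, -1.0]]
ft_force: [0.3, -0.4, 0.6]
grip_width: 0.0503
gripper_force: 0.0
```

```bash
python3 - <<'E'
from h import *
im=env.get_image("top")[:,:,::-1].copy();cv2.imwrite("pics/top1.png",im)
a=cv2.resize(im[140:300,320:540],None,fx=3.6,fy=3.6,interpolation=cv2.INTER_CUBIC)
cv2.imwrite("pics/crop2.png",a)
E
```

```text
(no output)
```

View pics/crop2.png

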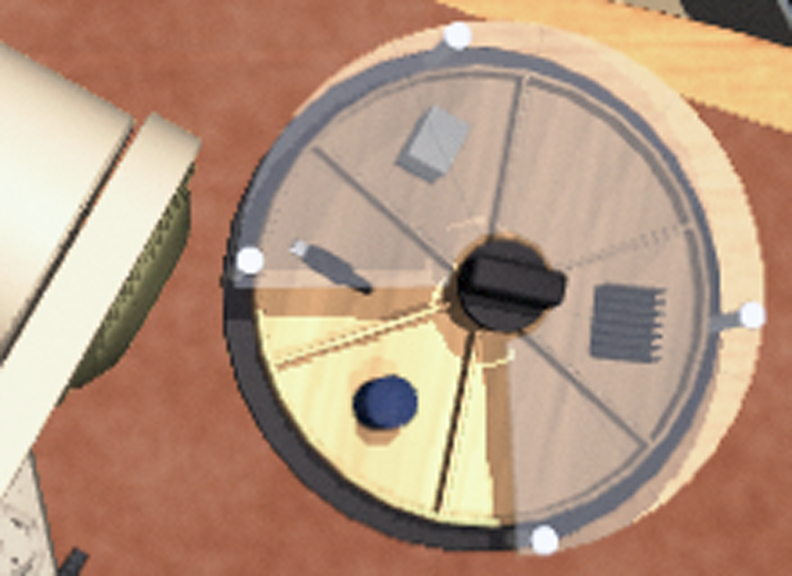

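```bash
python3 - <<'E'
from h import *
np.set_printoptions(precision=4,suppress=True)
im=cv2.cvtColor(cv2.imread("pics/top1.png"),cv2.COLOR_BGR2HSV)
m=cv2.inRange(im,(105,110,20),(125,255,255)); m[:,:400]=0;m[:240]=0;m[270:]=0;m[:,445:]=0
y,x=np.nonzero(m);print(len(x),x.min(),x.max(),y.min(),y.max())
f=lambda u,v:((u+.5)/3.6-.5+320,(v+.5)/3.6-.5+140)
for p,z in((f(391,402),.052),((x.mean(),y.mean()),.035)):
    c=atz("top",[p],z)[0];d=c[:2]-[.467,-.3932];print(p,c,np.hypot(*d),np.degrees(np.arctan2(d[1],d[0])))
for r in (.012,.052):
  print(proj("top",[[.4156,-.3448,r]]))
E
```

```text
181 418 435 245 258
(428.25, 251.30555555555554) [ 0.4158 -0.3412  0.052 ] 0.07299711238054883 134.51782580197877
(np.float64(426.58011049723757), np.float64(251.20994475138122)) [ 0.4167 -0.3416  0.035 ] 0.0720378639921312 134.29484052301675
[[425.8637 252.3561]]
[[430.4025 251.393 ]]
```

jog_arm:
  hand: [0.044,0.044,0.044,0.044,0.044]
  travel:
    - [-0.0125,-0.05,-0.01]
    - [-0.0125,-0.05,-0.01]
    - [-0.0125,-0.05,-0.02]
    - [-0.0125,-0.05,-0.02]
    - [0,0,0]
  yaw: [0.11,0,0,0,0]

```text
time_s: 6.4
position: [0.4148, -0.3448, 0.1305]
tool_rot: [[0.701, -0.713, -0.003], [-0.713, -0.701, 0.003], [-0.004, -0.0, -1.0]]
ft_force: [-0.0, -0.4, -0.5]
grip_width: 0.0444
gripper_force: 0.0
```

jog_arm:
  hand: [0.044,0.044,0.044,0.044,0.044]
  travel:
    - [0,0,0]
    - [0,0,-0.01]
    - [0,0,0]
    - [0,0,0]
    - [0,0,0]
  yaw: [0,0,0,0,0]

```text
time_s: 7.02
position: [0.4167, -0.3425, 0.1236]
tool_rot: [[0.704, -0.71, 0.0], [-0.71, -0.704, -0.0], [0.001, 0.0, -1.0]]
ft_force: [-0.1, 0.7, -0.5]
grip_width: 0.0441
gripper_force: 0.0
```

jog_arm:
  hand: [0.044,0.044,0.044,0.044,0.044]
  travel:
    - [0,0.001,-0.02]
    - [0,0,-0.02]
    - [0,0,-0.015]
    - [0,0,-0.012]
    - [0,0,-0.0085]
  yaw: [0,0,0,0,0]

```text
time_s: 7.65
position: [0.4166, -0.3417, 0.0473]
tool_rot: [[0.704, -0.71, 0.0], [-0.71, -0.704, -0.0], [0.0, 0.0, -1.0]]
ft_force: [-0.3, 0.2, -0.1]
grip_width: 0.0438
gripper_force: 0.0
```

jog_arm:
  hand: [0.044,0.034,0.028,0.024,0.015]
  travel:
    - [0,0,0]
    - [0,0,0]
    - [0,0,0]
    - [0,0,0]
    - [0,0,0]
  yaw: [0,0,0,0,0]
  grip_force: 25

```text
time_s: 8.28
position: [0.4167, -0.3419, 0.0483]
tool_rot: [[0.704, -0.711, 0.001], [-0.711, -0.704, -0.001], [0.001, 0.0, -1.0]]
ft_force: [-0.3, -0.1, 5.9]
grip_width: 0.0243
gripper_force: 24.6
```

jog_arm:
  hand: [0.015,0.015,0.015,0.015,0.015]
  travel:
    - [0,0,0]
    - [0,0,0]
    - [0,0,0]
    - [0,0,0.004]
    - [0,0,0.006]
  yaw: [0,0,0,0,0]

```text
time_s: 8.9
position: [0.4164, -0.3415, 0.0579]
tool_rot: [[0.704, -0.711, -0.0], [-0.711, -0.704, 0.001], [-0.001, -0.0, -1.0]]
ft_force: [0.8, -0.6, -0.9]
grip_width: 0.0242
gripper_force: 24.6
```

jog_arm:
  hand: [0.015,0.015,0.015,0.015,0.015]
  travel:
    - [0,0,0.016]
    - [0,0,0.028]
    - [0,0,0.028]
    - [0,0,0.028]
    - [0,0,0.02]
  yaw: [0,0,0,0,0]

```text
time_s: 9.52
position: [0.4166, -0.3416, 0.1793]
tool_rot: [[0.704, -0.71, 0.001], [-0.71, -0.704, -0.001], [0.001, 0.0, -1.0]]
ft_force: [-0.3, -0.2, -0.7]
grip_width: 0.0242
gripper_force: 24.6
```

jog_arm:
  hand: [0.015,0.015,0.015,0.015,0.015]
  travel:
    - [0.004,0.02,0]
    - [0.008,0.04,0]
    - [0.008,0.04,0]
    - [0.008,0.04,0]
    - [0.008,0.04,0]
  yaw: [0.06,0.08,0.08,0.08,0.08]

```text
time_s: 10.15
position: [0.452, -0.1589, 0.1769]
tool_rot: [[0.919, -0.394, -0.002], [-0.394, -0.919, 0.001], [-0.002, -0.001, -1.0]]
ft_force: [0.6, -0.0, 0.1]
grip_width: 0.0241
gripper_force: 24.6
```

jog_arm:
  hand: [0.015,0.015,0.015,0.015,0.015]
  travel:
    - [0.008,0.04,0]
    - [0.008,0.04,0]
    - [0.008,0.04,0]
    - [0.008,0.04,0]
    - [0.006,0.035,0]
  yaw: [0.08,0.08,0.08,0.08,0.08]

```text
time_s: 10.78
position: [0.4895, 0.0359, 0.1769]
tool_rot: [[1.0, -0.004, -0.002], [-0.004, -1.0, 0.001], [-0.002, -0.001, -1.0]]
ft_force: [0.1, -1.4, -0.8]
grip_width: 0.0242
gripper_force: 24.6
```

jog_arm:
  hand: [0.015,0.015,0.015,0.015,0.015]
  travel:
    - [0.004,0.025,0]
    - [0.003,0.02,0]
    - [0,0,-0.02]
    - [0,0,-0.02]
    - [0,0,0]
  yaw: [0.08,0.04,0,0,0]

```text
time_s: 11.4
position: [0.4958, 0.0793, 0.1361]
tool_rot: [[0.994, 0.112, -0.005], [0.112, -0.994, 0.001], [-0.005, -0.001, -1.0]]
ft_force: [0.0, 0.4, -1.1]
grip_width: 0.0242
gripper_force: 24.7
```

Check with the side view before lowering.

```bash
python3 - <<'E'
from h import *
im=env.get_image("side")[:,:,::-1].copy()
p=env.observe()["position"];print(p,proj("side",[[p[0],p[1],p[2]-.036],[p[0],p[1],p[2]+.004],[p[0],p[1],.004]]))
cv2.imwrite("pics/s2.png",cv2.resize(im[150:350,150:350],None,fx=3,fy=3,interpolation=cv2.INTER_CUBIC))
E
```

```text
[0.49660122 0.07904412 0.13725579] [[253.79483921 241.37210202]
 [253.23556872 213.11142   ]
 [255.02435511 306.00800742]]
```

View pics/s2.png

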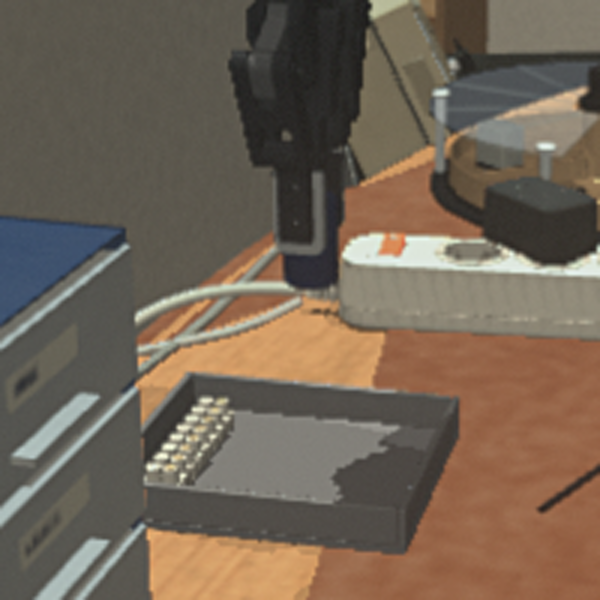

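jog_arm:
  hand: [0.015,0.015,0.015,0.015,0.015]
  travel:
    - [-0.003,0,-0.025]
    - [0,0,-0.025]
    - [0,0,-0.025]
    - [0,0,-0.013]
    - [0,0,0]
  yaw: [0,0,0,0,0]

```text
time_s: 12.08
position: [0.4944, 0.0785, 0.0498]
tool_rot: [[0.994, 0.11, -0.001], [0.11, -0.994, 0.0], [-0.001, -0.0, -1.0]]
ft_force: [-0.3, -0.5, -0.4]
grip_width: 0.0241
gripper_force: 24.6
```

jog_arm:
  hand: [0.015,0.015,0.015,0.015,0.015]
  travel:
    - [0,0,-0.002]
    - [0,0,-0.002]
    - [0,0,-0.001]
    - [0,0,-0.001]
    - [0,0,0]
  yaw: [0,0,0,0,0]

```text
time_s: 12.7
position: [0.4945, 0.0784, 0.0438]
tool_rot: [[0.994, 0.11, 0.0], [0.11, -0.994, -0.0], [0.0, 0.0, -1.0]]
ft_force: [1.0, 0.3, -0.0]
grip_width: 0.024
gripper_force: 24.6
```

jog_arm:
  hand: [0.015,0.015,0.015,0.015,0.015]
  travel:
    - [0,0,-0.001]
    - [0,0,-0.001]
    - [0,0,-0.001]
    - [0,0,0]
    - [0,0,0]
  yaw: [0,0,0,0,0]

```text
time_s: 13.32
position: [0.4945, 0.0784, 0.0408]
tool_rot: [[0.994, 0.11, 0.0], [0.11, -0.994, 0.0], [0.0, -0.0, -1.0]]
ft_force: [0.1, -1.5, -0.7]
grip_width: 0.0242
gripper_force: 24.6
```

jog_arm:
  hand: [0.015,0.015,0.015,0.015,0.015]
  travel:
    - [0,0,-0.001]
    - [0,0,0]
    - [0,0,0]
    - [0,0,0]
    - [0,0,0]
  yaw: [0,0,0,0,0]

```text
time_s: 13.95
position: [0.4947, 0.0784, 0.0403]
tool_rot: [[0.994, 0.11, 0.001], [0.11, -0.994, -0.0], [0.001, 0.0, -1.0]]
ft_force: [-1.5, -0.2, 5.7]
grip_width: 0.0244
gripper_force: 25.3
```

jog_arm:
  hand: [0.027,0.03,0.036,0.044,0.05]
  travel:
    - [0,0,0]
    - [0,0,0]
    - [0,0,0]
    - [0,0,0]
    - [0,0,0]
  yaw: [0,0,0,0,0]

```text
time_s: 14.58
position: [0.4945, 0.0784, 0.0398]
tool_rot: [[0.994, 0.11, -0.0], [0.11, -0.994, 0.0], [-0.0, -0.0, -1.0]]
ft_force: [0.6, -0.3, -0.0]
grip_width: 0.0501
gripper_force: 0.0
```

jog_arm:
  hand: [0.05,0.05,0.05,0.05,0.05]
  travel:
    - [0,0,0.01]
    - [0,0,0.02]
    - [0,0,0.03]
    - [0,0,0.04]
    - [0,0,0.04]
  yaw: [0,0,0,0,0]

```text
time_s: 15.2
position: [0.4943, 0.0784, 0.1818]
tool_rot: [[0.994, 0.11, 0.0], [0.11, -0.994, -0.0], [0.0, 0.0, -1.0]]
ft_force: [-0.2, 0.9, -0.3]
grip_width: 0.0501
gripper_force: 0.0
```

jog_arm:
  hand: [0.05,0.05,0.05,0.05,0.05]
  travel:
    - [0,0,0.03]
    - [0,0,0]
    - [0,0,0]
    - [0,0,0]
    - [0,0,0]
  yaw: [0,0,0,0,0]

```text
time_s: 15.82
position: [0.4943, 0.0784, 0.2091]
tool_rot: [[0.994, 0.11, -0.001], [0.11, -0.994, 0.0], [-0.001, -0.0, -1.0]]
ft_force: [-0.4, 0.8, -0.4]
grip_width: 0.0503
gripper_force: 0.0
```

```bash
python3 - <<'E'
from h import *
im=env.get_image("side")[:,:,::-1].copy()
cv2.imwrite("pics/s3.png",cv2.resize(im[150:350,150:350],None,fx=3,fy=3,interpolation=cv2.INTER_CUBIC))
E
```

```text
(no output)
```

View pics/s3.png

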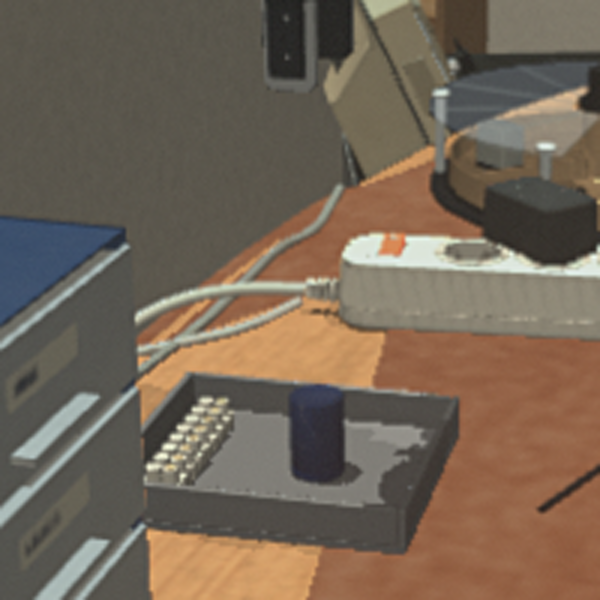

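The capacitor stands upright on the tray floor (crop 317,435), clear of the strip, and the gripper is well above it.

```bash
python3 -c "
from rig import env
print(env.close_job())"
```

```text
the job is handed in; nothing more can be done
None
```

I turned the carousel to bring the capacitor to the front opening, lifted it out and set it upright on the kit tray floor, clear of the terminal strip and let go, then handed the job in at about 16 s; the hand-in gave no verdict.

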